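Dip the level gauge in the yellow ink cup

TASK

On the ink-service bench, lift the red-handled dip gauge out of its stand, dip its tip about halfway down into the open yellow cup for a moment, without pressing it hard on the cup, then lower it back into the stand so that it hangs upright with its white collar resting on the black top plate, and only then let go of it. Do not put it in the blue cup, and leave both cups standing where they are.

Things in the scene. Friction and masses are not known exactly. Their poses are not given: they have to be found in the camera images.
- gauge: dip gauge, 176 mm long, 140 g, loose, hanging upright in the stand. From the tip upwards: steel rod, 10 mm diameter (the lowest 12 mm of it 12 mm); white round collar, 60 mm diameter, underside 110 mm and top 116 mm above the tip; red round upright handle, 22 mm diameter, from 116 to 176 mm above the tip, to be gripped from above at any yaw. Origin: the lower end of the tip, z axis up along the rod to the handle.
- stand: gauge stand, fixed to the table: dark base 110 x 110 x 8 mm, four thin steel posts at the corners, black top plate 110 x 110 x 12 mm whose upper face is 140 mm above the table, with a 35 mm round through hole at its centre (bolt heads at its corners stand 3 mm higher). The gauge's rod hangs down through the hole and its collar rests on the plate, the tip then being 30 mm above the table. Origin: centre of the underside of the base, right below the hole, z axis up.
- yellow_cup: yellow cup, the one to dip into: open round plastic cup, 75 mm high, outer diameter 80 mm at the rim tapering to 72 mm at the foot, wall 3 mm, inner floor 6 mm above the table; loose, stands upright on the table. Origin: centre of its underside, z axis up through the centre of the mouth.
- blue_cup: blue cup, not to be used: open round plastic cup, 75 mm high, outer diameter 80 mm at the rim tapering to 72 mm at the foot, wall 3 mm, inner floor 6 mm above the table; loose, stands upright on the table. Origin: centre of its underside, z axis up through the centre of the mouth.
Mind the look-alikes: they are no part of the job. What is shaped like the gauge but pink is not meant.

How it is judged:
On the way, in this order (a step that is already met when the one before it is completed fails the run):
1. the tip of the held gauge is inside the yellow cup, at least 25 mm below its rim (horizontal distance between gauge and yellow_cup below 0.032 m and z of gauge in the frame of yellow_cup below 0.05 m and angle between gauge's own z axis and vertical below 0.35 rad and contact force between the fingers and gauge above 1 N), for 0.2 s.
2. the gauge, still held, is back in the stand's hole with its collar within 10 mm of the top plate (horizontal distance between gauge and stand below 0.016 m and z of gauge in the frame of stand between 0.026 and 0.04 m and angle between gauge's own z axis and vertical below 0.1 rad and contact force between the fingers and gauge above 1 N), for 0.05 s.
At the end, for the whole second after the job is handed in: The gauge hangs in the stand at rest, upright within 0.1 rad, its tip within 16 mm of the hole's axis and 26 to 35 mm above the stand's underside (collar on the plate); both cups stand upright within 0.2 rad, within 30 mm of where they were (horizontal distance between gauge and stand below 0.016 m and z of gauge in the frame of stand between 0.026 and 0.035 m and angle between gauge's own z axis and vertical below 0.1 rad and linear speed of gauge below 0.03 m/s and distance of each of yellow_cup, blue_cup from where it was at the start of the episode below 0.03 m and angle between each of yellow_cup, blue_cup's own z axis and vertical below 0.2 rad); the robot touches nothing.
It fails at once if the gauge's tip is put into the blue cup (horizontal distance between gauge and blue_cup below 0.032 m and z of gauge in the frame of blue_cup below 0.05 m).
It fails at once if a cup is pushed more than 30 mm or tipped over (not (distance of each of yellow_cup, blue_cup from where it was at the start of the episode below 0.03 m and angle between each of yellow_cup, blue_cup's own z axis and vertical below 0.2 rad)).
It fails at once if the gauge is pressed on the yellow cup with more than 25 N (contact force between gauge and yellow_cup above 25 N).
It also fails if it takes over 53 s, if anything falls off the work surface, if the arm or the gripper's body presses on something with over 40 N, if the wrist force passes 120 N, or if a joint passes its speed limit or range.

ROBOT

A 6-joint arm with a two-finger parallel gripper is mounted at the origin on the work surface. World frame = base frame: x ahead of the robot, y to its left, z up, the work surface at z = 0. Lengths are in m, angles in rad, forces in N, time in s.
With the tool pointing down it reaches from about 0.35 to 0.925 m from the base axis. Payload 6.4 kg.
Tool frame: the origin (TCP) lies midway between the tips of the shut fingers; the grasp point (between the pads) lies 19 mm behind it (bot.grasp_offset is the z of the grasp point in the tool frame, in m); z points along the fingers, y is the line along which they close (so a half turn about z gives the same grasp; the last joint's range is limited). The gripper opens to 85 mm and grips with 20 to 120 N. Pads are 22 mm wide; open, the fingers measure 114 mm over their backs; the gripper's body (76 mm by 85 mm) begins 54 mm behind the grasp point. The pads swing forward as they close: fully open they stand 13 mm farther back than shut.
Start: joints at [-1.367, 0.245, 1.558, -0, 1.339, -0.174], TCP at [0.24, -0.604, 0.231] pointing down, gripper open.
Joint ranges: [-3.13, 3.13], [-1.02, 2.26], [0.13, 2.54], [-0.95, 4.09], [0.21, 2.88], [-2.74, 2.74]. Speed limits (rad/s): [2.57, 2.57, 3.14, 3.14, 3.14, 3.14].

INTERFACE

Orientations are given as [roll, pitch, yaw] about the fixed x, y, z axes, in that order (R = Rz(yaw) Ry(pitch) Rx(roll)).
In Python, from rig import bot, eyes, hand_in gives the robot as it stands.
- The arm moves only by the tool send_rows, never from a script. Its argument "series" is a list that holds one entry, the list of rows, each a list of 7 numbers: the turn, a rotation vector about the tool's x, y, z in degrees, then the shift along the tool's x, y, z in mm, then the opening, from 0 (shut) to 1 (fully open). A call has 1 to 20 rows; each row is the pose to reach, as a shift and turn from the pose commanded when the call began, along the tool's axes at that moment; what a row does not reach only later rows make up. A row lasts 1/10 s, in which the tool goes at most 50 mm and 8.59 degrees, less where a joint would pass 70% of its speed; a pose out of reach is approached as far as the arm can. A call with a gripper value outside its range is refused whole. The fingers move at their own pace and stop on an object; "grip_force" is the grip in N (left out, the last holds). Time passes only in rows, so rows that repeat a pose let the fingers close. It gives the time, the measured TCP pose, the force, the opening and the grip force at its end, in the units of the state.
- bot.read_state(): the state, without advancing time (a new reading comes with each control period).
- eyes.snapshot(name): name is "scene" or "top"; returns (picture, depth): 384x512x3 uint8, blue, green, red; 384x512 float32, m along the optical axis (not along the pixel's ray), 0 where there is no reading.
- eyes.camera_params(name): a dict with "mtx" (3x3 intrinsics, pixels), "k1" (the pictures are not rectified: a ray, as slopes to the right and down, at radius r is drawn at 1 + k1 r^2 times it, then the intrinsics apply), "origin" and "rotation" of the camera in the world. Camera axes: x right, y down, z forward; pixel columns grow to the right and rows downward; lengths in m; the calibration is good to about 2 mm. A picture is of the moment at which its call begins. camera_params takes no time and is no camera call.
- hand_in(): hands the job in; it is judged then, once.
The state is a dict: "time": time; "joint_positions": joint angles; "joint_velocities": joint speeds; "joint_torque": joint torques, N m; "eef_pos": TCP position; "ee_rot": TCP orientation; "ft_force": force on the tool from outside, world axes, zero at the start; "ft_torque": the same for the moment, N m; "gripper_width": finger opening in m; "grip_force": force on a finger pad.
Only numpy, scipy, OpenCV 4.12 (cv2) and the standard library are available. Lean on these libraries where they do the work, as an engineer would, in place of code of your own. Each camera call takes 0.05 s, during which the arm holds its last target. There are 200 camera calls.

## Working session

There is one attempt and no reset: what is moved stays moved. The work goes in short steps, Python scripts to look and compute and a tool call to move; the robot and the scene stay as the last step left them, time stands still between calls to the robot, and variables do not carry over. Pictures are saved under pics/ and viewed, at most 10 in all, crops included, and the job is handed in when it is done.

Besides the shell and the picture viewer there is one more tool, called after "Call:" by a JSON object that holds its "api" and its "payload", one argument or row to a line. send_rows: Moves the arm, as the interface text tells. Its arguments: {"type":"object","properties":{"series":{"type":"array","items":{"type":"array","items":{"type":"array","items":{"type":"number"}}}},"grip_force":{"type":"number"}},"required":["series"]}

```bash
mkdir -p pics
cat > h.py <<'E'
import numpy as np, cv2
from rig import bot, eyes
def ray(P,u,v):
    K=np.array(P["mtx"]);d=np.array([(u-K[0,2])/K[0,0],(v-K[1,2])/K[1,1]]);s=d.copy()
    for _ in range(20): s=d/(1+P["k1"]*(s@s))
    return np.array(P["origin"]),np.array(P["rotation"])@np.array([s[0],s[1],1])
def plane(P,u,v,z):
    o,r=ray(P,u,v); return o+r*(z-o[2])/r[2]
E
python3 - <<'E'
from h import *
ims=[]
for n in("scene","top"):
    p,d=eyes.snapshot(n); np.savez(f"{n}.npz",p=p,d=d); cv2.imwrite(f"pics/{n}0.png",p)
    P=eyes.camera_params(n); print(n,np.round(P["origin"],3),np.round(P["rotation"],2).tolist())
print(bot.read_state())
E
```

```text
scene [0.956 0.689 0.743] [-2.29, 0.02, 2.6]
top [0.478 0.01  0.977] [-3.08, -0.01, -1.6]
{'time': 0.1, 'joint_positions': array([-1.36709032e+00,  2.45737778e-01,  1.55889261e+00,  5.70267766e-06,
        1.33871305e+00, -1.74091365e-01]), 'joint_velocities': array([-0.00161764, -0.00129509, -0.00201603,  0.00122967,  0.00042066,
       -0.00279021]), 'joint_torque': array([-1.75122732e-04, -4.30673432e+01, -3.27127683e+01, -1.39943159e-04,
        2.80073393e-03,  1.27410922e-05]), 'eef_pos': array([ 0.23967682, -0.60365642,  0.23029438]), 'ee_rot': array([-3.13986929e+00, -3.08724061e-04,  3.77795790e-01]), 'ft_force': array([0.66498416, 0.70102402, 0.18713612]), 'ft_torque': array([ 0.01518047,  0.0061648 , -0.02529958]), 'grip_force': 0.0, 'gripper_width': 0.08539990503024107}
```

View pics/scene0.png

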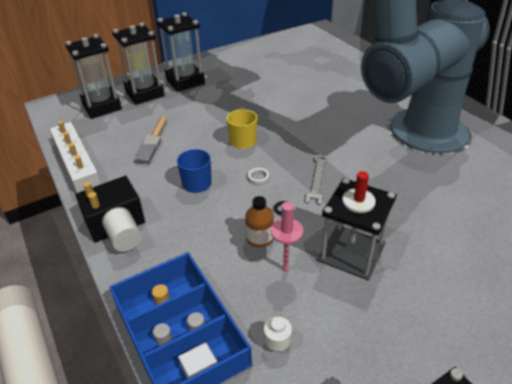

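View pics/top0.png

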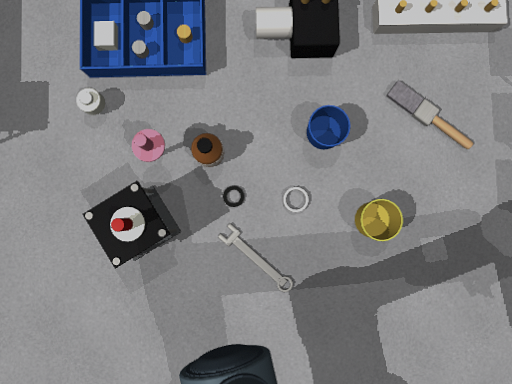

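Candidates for the gauge: red handle at scene (362,185) / top (122,224), standing in the black-topped stand. The pink look-alike is at scene (288,217) / top (146,143) and is rejected. For the cup: yellow is at scene (242,128) / top (380,219), and blue, at scene (195,170) / top (328,127), is not to be used. I choose the red gauge in the stand and the yellow cup.

```bash
sed -i 's/^from rig/from scipy.spatial.transform import Rotation as Ro\nfrom rig/; s/np.array(P\["rotation"\])@np/Ro.from_euler("xyz",P["rotation"]).as_matrix()@np/' h.py
cat >> h.py <<'E'
def blob(m,k=0):
    m=cv2.morphologyEx(m.astype(np.uint8),cv2.MORPH_OPEN,np.ones((3,3)))
    cs,_=cv2.findContours(m,cv2.RETR_EXTERNAL,cv2.CHAIN_APPROX_NONE)
    return sorted(cs,key=cv2.contourArea)[-1-k]
def rng(h,a,b): return cv2.inRange(h,np.array(a),np.array(b))>0
def circ(P,c,z):
    q=np.array([plane(P,*p[0],z) for p in c])[:,:2].astype(np.float32)
    return q
E
python3 - <<'E'
from h import *
for n in("scene","top"):
    f=np.load(n+".npz");p,d=f["p"],f["d"];P=eyes.camera_params(n);h=cv2.cvtColor(p,cv2.COLOR_BGR2HSV)
    W=np.zeros(p.shape[:2],bool); 
    if n=="top": W[190:260,90:160]=1
    else: W[160:225,335:385]=1
    red=(rng(h,(0,170,60),(6,255,255))|rng(h,(174,170,60),(180,255,255)))&W
    col=rng(h,(0,0,170),(180,60,255))&W
    Y=np.zeros_like(W)
    if n=="top": Y[190:250,345:415]=1
    else: Y[100:155,215:270]=1
    yel=rng(h,(20,120,50),(35,255,255))&Y
    for nm,m in(("red",red),("col",col),("yel",yel)):
        c=blob(m); print(n,nm,cv2.boundingRect(c),cv2.contourArea(c))
        hull=cv2.convexHull(c)
        if nm=="red":
            pts=c[:,0]
            # handle end: image end nearest the camera's top
            a=pts[pts[:,0]<pts[:,0].min()+11] if n=="top" else pts[pts[:,1]<pts[:,1].min()+5]
            print(" end",a.mean(0),plane(P,*a.mean(0),0.206))
            ys,xs=np.nonzero(m); print(" depth",np.percentile(d[ys,xs],[5,50,95]))
        else:
            z=.146 if nm=="col" else .075
            q=circ(P,hull,z); (x,y),r=cv2.minEnclosingCircle(q); print(" circ",x,y,r)
            if nm=="yel":
                q0=circ(P,hull,0.0); print(" bbox rimplane",q.min(0),q.max(0))
    if n=="top":
        for u,v in((134,187),(89,215),(116,261),(162,233)): print("bolt",plane(P,u,v,.143))
        print(plane(P,380,219,.075),plane(P,328,127,.075),plane(P,148,145,.146))
    x0,y0=(85,180) if n=="top" else (325,150)
    x1,y1=(350,185) if n=="top" else (212,100)
    cv2.imwrite(f"pics/{n}c.png",np.hstack([cv2.resize(p[y:y+80,x:x+80],(400,400),interpolation=cv2.INTER_CUBIC) for x,y in((x0,y0),(x1,y1))]))
E
```

```text
scene red (355, 172, 13, 29) 240.0
 end [362.5 173.5] [0.4708307  0.22432426 0.206     ]
 depth [0.83118612 0.84469444 0.86440847]
scene col (344, 192, 31, 19) 275.5
 circ 0.4717354476451874 0.2276691198348999 0.02933015488088131
scene yel (227, 110, 30, 38) 927.5
 circ 0.49019932746887207 -0.19162586331367493 0.08554111421108246
 bbox rimplane [ 0.42584008 -0.2726691 ] [ 0.5456234  -0.11058262]
top red (112, 219, 12, 12) 107.5
 end [116.32142857 224.46428571] [0.46777572 0.2278937  0.206     ]
 depth [0.76355594 0.76577544 0.76765761]
top col (114, 225, 30, 16) 239.5
 circ 0.45697060227394104 0.22397418320178986 0.02631942555308342
top yel (355, 199, 48, 42) 1492.0
 circ 0.4624444246292114 -0.22577165067195892 0.04488007724285126
 bbox rimplane [ 0.42433348 -0.27037013] [ 0.50148   -0.1812603]
bolt [0.53090765 0.21459582 0.143     ]
bolt [0.48434252 0.29279807 0.143     ]
bolt [0.40434944 0.24672777 0.143     ]
bolt [0.45033709 0.1670979  0.143     ]
[ 0.46380318 -0.22868295  0.075     ] [ 0.64029768 -0.13675193  0.075     ] [0.60320322 0.18896015 0.146     ]
```

View pics/topc.png

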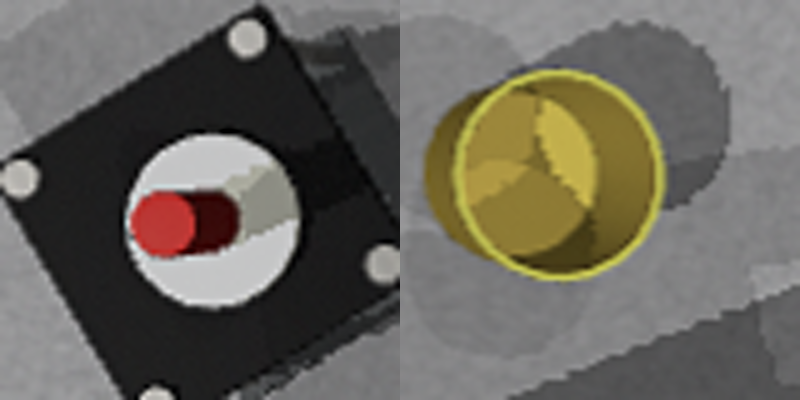

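The crop shows the red handle's top at top-view (117.6,224.4), the white collar's centre at (127.2,223.6) and the yellow rim's centre at (381.6,219.4). So it is the red gauge in the stand and the open yellow cup.

```bash
cat >> h.py <<'E'
def go(t):
    s=bot.read_state(); R=Ro.from_euler("xyz",s["ee_rot"]).as_matrix()
    return np.round(R.T@(np.array(t)-s["eef_pos"])*1000,1)
E
python3 - <<'E'
from h import *
P=eyes.camera_params("top")
for a in((117.6,224.4,.206),(127.2,223.6,.146),(381.6,219.4,.075)): print(plane(P,*a))
print(go((.467,.227,.295)))
E
```

```text
[0.46782887 0.22585328 0.206     ]
[0.46798309 0.22612024 0.146     ]
[ 0.46297588 -0.23167456  0.075     ]
[ 517.7 -688.3  -63.4]
```

Call:
{"api": "send_rows", "payload": {
  "series": [
    [[0,0,0,0,0,-40,1],[0,0,0,30,-40,-65,1],[0,0,0,519,-687,-65,1],[0,0,0,519,-687,-65,1],[0,0,0,519,-687,-65,1],[0,0,0,519,-687,-65,1],[0,0,0,519,-687,-65,1],[0,0,0,519,-687,-65,1],[0,0,0,519,-687,-65,1],[0,0,0,519,-687,-65,1],[0,0,0,519,-687,-65,1],[0,0,0,519,-687,-65,1],[0,0,0,519,-687,-65,1],[0,0,0,519,-687,-65,1],[0,0,0,519,-687,-65,1],[0,0,0,519,-687,-65,1],[0,0,0,519,-687,-65,1],[0,0,0,519,-687,-65,1],[0,0,0,519,-687,-65,1],[0,0,0,519,-687,-65,1]]
  ],
  "grip_force": 50
}}

```text
time: 2.1
eef_pos: [0.4685, 0.2273, 0.2955]
ee_rot: [-3.141, 0.002, 0.381]
ft_force: [-0.1, -0.8, -0.4]
gripper_width: 0.0857
grip_force: 0.0
```

Run:
```python
from h import *
s=bot.read_state();print(s["time"],s["eef_pos"],s["ee_rot"],s["joint_positions"],go((.469,.226,.295)))
p,d=eyes.snapshot("scene"); cv2.imwrite("pics/s1.png",cv2.resize(p[90:290,270:470],(600,600)))
```

```text
2.1 [0.46848432 0.227331   0.29552469] [-3.14149042e+00  1.67952056e-03  3.81116500e-01] [ 2.33891385e-01 -1.10178525e-01  1.81395195e+00 -1.46512583e-04
  1.43949558e+00  1.42359060e+00] [-0.   1.4  0.5]
```

View pics/s1.png

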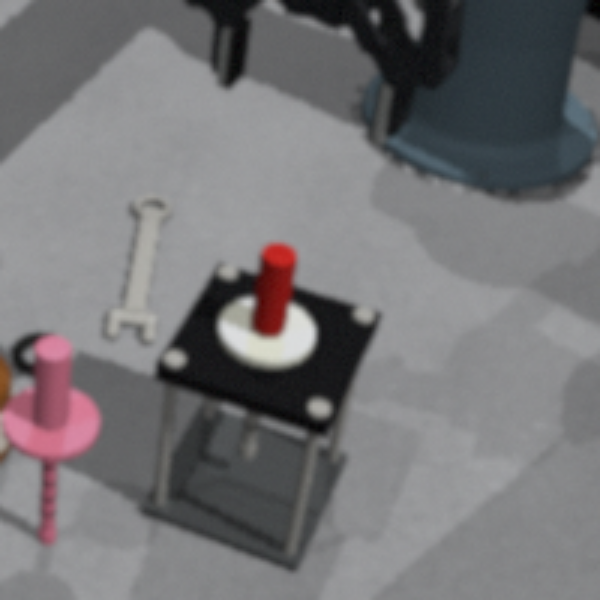

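The open fingers, at crop (228,80) and (380,135), straddle the axis of the red handle, whose top is at (278,250). The pink look-alike stands clear. I'll descend and grip.

Call:
{"api": "send_rows", "payload": {
  "series": [
    [[0,0,0,0,1,40,1],[0,0,0,0,1,80,1],[0,0,0,0,1,100,1],[0,0,0,0,1,115,1],[0,0,0,0,1,125,1],[0,0,0,0,1,132,1],[0,0,0,0,1,132,1],[0,0,0,0,1,132,0],[0,0,0,0,1,132,0],[0,0,0,0,1,132,0],[0,0,0,0,1,132,0],[0,0,0,0,1,132,0],[0,0,0,0,1,132,0],[0,0,0,0,1,132,0],[0,0,0,0,1,132,0]]
  ],
  "grip_force": 50
}}

```text
time: 3.65
eef_pos: [0.4695, 0.2251, 0.1648]
ee_rot: [3.142, -0.001, 0.378]
ft_force: [-0.8, 1.0, 4.8]
gripper_width: 0.021
grip_force: 48.8
```

Call:
{"api": "send_rows", "payload": {
  "series": [
    [[0,0,0,0,0,-10,0],[0,0,0,0,0,-25,0],[0,0,0,0,0,-45,0],[0,0,0,0,0,-70,0],[0,0,0,0,0,-100,0],[0,0,0,0,0,-125,0],[0,0,0,0,0,-140,0],[0,0,0,0,0,-145,0],[0,0,0,0,0,-145,0],[0,0,0,0,0,-145,0],[0,0,0,0,0,-145,0]]
  ]
}}

```text
time: 4.75
eef_pos: [0.4685, 0.2247, 0.3076]
ee_rot: [-3.141, 0.003, 0.378]
ft_force: [0.2, 0.5, -0.5]
gripper_width: 0.0209
grip_force: 48.9
```

Run:
```python
from h import *
s=bot.read_state();print(s["time"],s["eef_pos"],s["ee_rot"],s["ft_force"],go((.463,-.231,.31)))
p,d=eyes.snapshot("scene"); cv2.imwrite("pics/s2.png",cv2.resize(p[40:300,250:450],(462,600)))
p,d=eyes.snapshot("top");h=cv2.cvtColor(p,cv2.COLOR_BGR2HSV);P=eyes.camera_params("top")
cv2.imwrite("pics/t2.png",cv2.resize(p[150:290,50:210],(686,600)))
```

```text
4.75 [0.46846285 0.22472118 0.30760259] [-3.14112662e+00  2.95604621e-03  3.77765161e-01] [ 0.24828366  0.51847953 -0.5168029 ] [-173.2  421.6   -2.1]
```

View pics/s2.png

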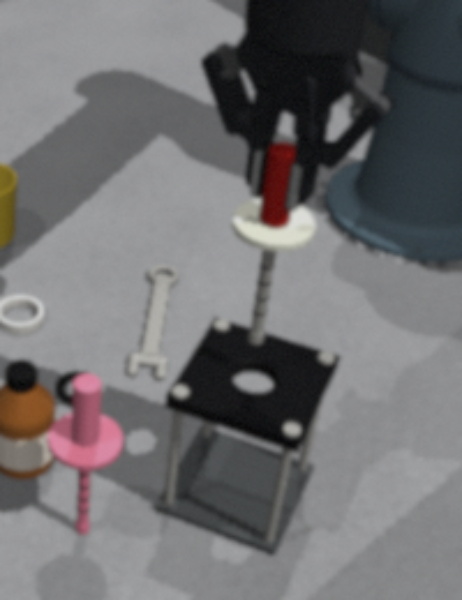

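View pics/t2.png

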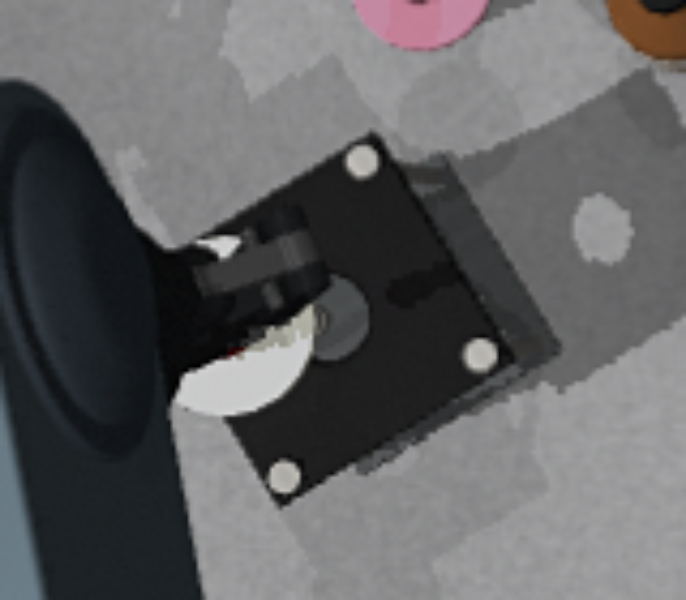

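The gauge hangs upright in the grip. Its tip is at scene px (361.3,188.2) and top px (124.6,224.6). The hole's centre is at scene px (360,205.1) and top px about (125.7,224.2). I'll work out the hole position while carrying to the cup.

Call:
{"api": "send_rows", "payload": {
  "series": [
    [[0,0,0,-8,19,0,0],[0,0,0,-22,54,0,0],[0,0,0,-39,94,0,0],[0,0,0,-55,134,0,0],[0,0,0,-71,174,0,0],[0,0,0,-88,214,0,0],[0,0,0,-104,254,0,0],[0,0,0,-121,294,0,0],[0,0,0,-137,334,0,0],[0,0,0,-151,369,0,0],[0,0,0,-163,398,0,0],[0,0,0,-170,415,0,0],[0,0,0,-173,422,0,0],[0,0,0,-173,422,0,0],[0,0,0,-173,422,0,0],[0,0,0,-173,422,0,0]]
  ]
}}

```text
time: 6.45
eef_pos: [0.4642, -0.2299, 0.3093]
ee_rot: [-3.141, -0.0, 0.379]
ft_force: [-0.2, 0.8, -0.7]
gripper_width: 0.0206
grip_force: 49.1
```

Run:
```python
from h import *
S,T=eyes.camera_params("scene"),eyes.camera_params("top")
print("hole",plane(S,360,205.1,.14),plane(T,125.7,224.2,.14))
for z in(.165,.172,.18): print("tip",z,plane(S,361.3,188.2,z),plane(T,124.6,224.6,z))
s=bot.read_state();print(s["time"],s["eef_pos"],s["ee_rot"],s["ft_force"],go((.463,-.231,.173)))
p,d=eyes.snapshot("scene"); cv2.imwrite("pics/s3.png",cv2.resize(p[0:170,160:330],(600,600)))
```

```text
hole [0.47563031 0.23547009 0.14      ] [0.46693513 0.23028526 0.14      ]
tip 0.165 [0.46378098 0.22048619 0.165     ] [0.46665096 0.22556499 0.165     ]
tip 0.172 [0.46973361 0.22615298 0.172     ] [0.46675185 0.22370841 0.172     ]
tip 0.18 [0.47653662 0.2326293  0.18      ] [0.46686715 0.2215866  0.18      ]
6.45 [ 0.46421316 -0.22993834  0.3093422 ] [-3.14144939e+00 -2.11434742e-04  3.79492248e-01] [-0.1888813   0.8494959  -0.72797116] [ -1.5   0.6 136.3]
```

View pics/s3.png

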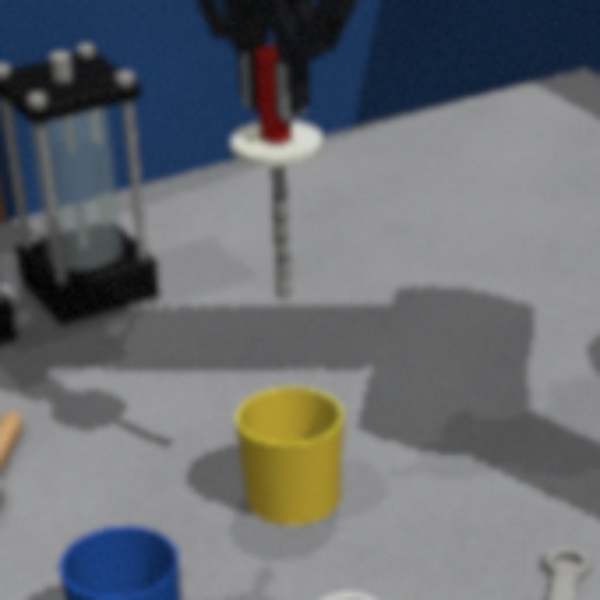

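The tip, at crop (282,295), is straight above the mouth of the yellow cup at (290,415). I'll dip.

Call:
{"api": "send_rows", "payload": {
  "series": [
    [[0,0,0,-1,0,20,0],[0,0,0,-1,0,50,0],[0,0,0,-1,0,80,0],[0,0,0,-1,0,105,0],[0,0,0,-1,0,122,0],[0,0,0,-1,0,132,0],[0,0,0,-1,0,136,0],[0,0,0,-1,0,136,0],[0,0,0,-1,0,136,0],[0,0,0,-1,0,136,0],[0,0,0,-1,0,136,0],[0,0,0,-1,0,136,0],[0,0,0,-1,0,136,0]]
  ]
}}

```text
time: 7.8
eef_pos: [0.4631, -0.2316, 0.1735]
ee_rot: [3.141, -0.0, 0.378]
ft_force: [0.3, -0.1, -0.9]
gripper_width: 0.0207
grip_force: 49.1
```

Run:
```python
from h import *
p,d=eyes.snapshot("scene"); cv2.imwrite("pics/s4.png",cv2.resize(p[50:200,160:330],(680,600)))
```

```text
(no output)
```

View pics/s4.png

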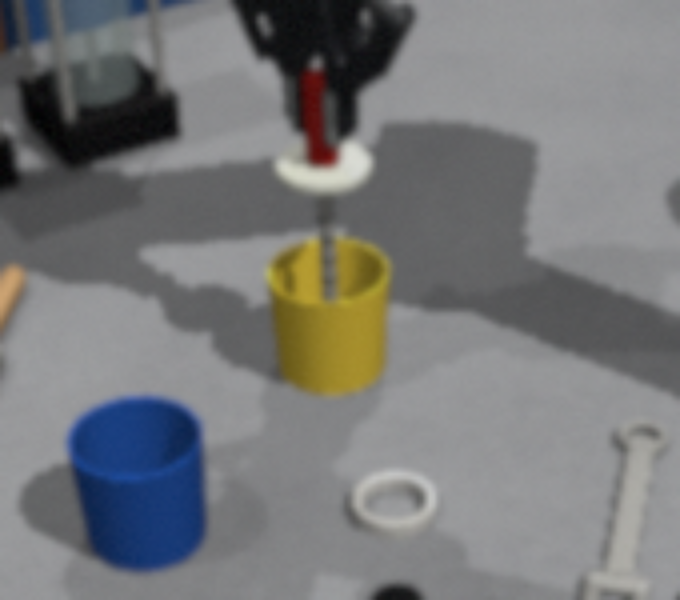

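The rod goes into the mouth at the centre, crop (328,285), and the cup has not moved. I'll lift out and carry back.

Call:
{"api": "send_rows", "payload": {
  "series": [
    [[0,0,0,0,0,-15,0],[0,0,0,0,0,-45,0],[0,0,0,0,0,-80,0],[0,0,0,0,0,-112,0],[0,0,0,0,0,-130,0],[0,0,0,0,0,-136,0],[0,0,0,8,-20,-136,0],[0,0,0,23,-56,-136,0],[0,0,0,39,-96,-136,0],[0,0,0,56,-136,-136,0],[0,0,0,72,-176,-136,0],[0,0,0,89,-216,-136,0],[0,0,0,105,-256,-136,0],[0,0,0,121,-296,-136,0],[0,0,0,138,-336,-136,0],[0,0,0,152,-371,-136,0],[0,0,0,164,-400,-136,0],[0,0,0,172,-419,-136,0],[0,0,0,175,-426,-136,0],[0,0,0,175,-426,-136,0]]
  ]
}}

```text
time: 9.85
eef_pos: [0.4682, 0.2293, 0.3088]
ee_rot: [3.142, 0.001, 0.379]
ft_force: [-0.2, 0.5, -1.1]
gripper_width: 0.021
grip_force: 49.2
```

Call:
{"api": "send_rows", "payload": {
  "series": [
    [[0,0,0,0,0,0,0],[0,0,0,0,0,0,0]]
  ]
}}

```text
time: 10.05
eef_pos: [0.4687, 0.228, 0.3092]
ee_rot: [3.141, 0.0, 0.376]
ft_force: [0.7, -0.8, -1.5]
gripper_width: 0.0211
grip_force: 49.2
```

Run:
```python
from h import *
print(go((.468,.229,.167)))
p,d=eyes.snapshot("scene"); cv2.imwrite("pics/s5.png",cv2.resize(p[100:250,300:440],(560,600)))
```

```text
[ -0.2  -1.2 142.2]
```

View pics/s5.png

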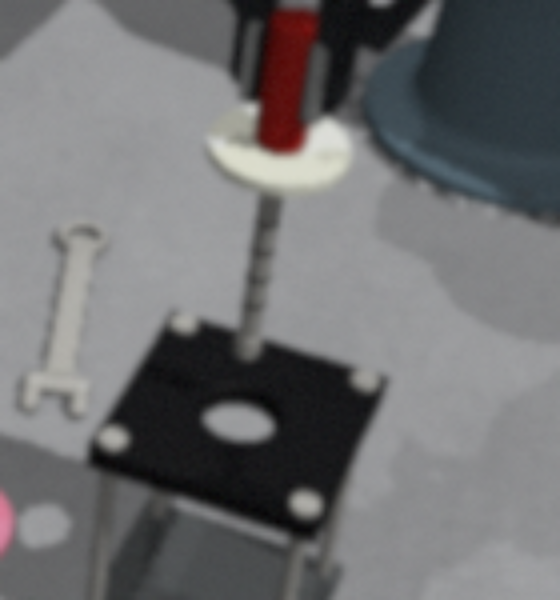

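The tip is at crop (248,355), and the rod's line extended meets the hole's centre at (239,422). I'll lower it.

Call:
{"api": "send_rows", "payload": {
  "series": [
    [[0,0,0,0,-1,10,0],[0,0,0,0,-1,20,0],[0,0,0,0,-1,30,0],[0,0,0,0,-1,45,0],[0,0,0,0,-1,65,0],[0,0,0,0,-1,90,0],[0,0,0,0,-1,110,0],[0,0,0,0,-1,125,0],[0,0,0,0,-1,133,0],[0,0,0,0,-1,138,0],[0,0,0,0,-1,141,0],[0,0,0,0,-1,142,0],[0,0,0,0,-1,142,0],[0,0,0,0,-1,142,0],[0,0,0,0,-1,142,0]]
  ]
}}

```text
time: 11.6
eef_pos: [0.4685, 0.23, 0.1678]
ee_rot: [3.141, -0.001, 0.378]
ft_force: [-0.6, 0.2, -0.9]
gripper_width: 0.0209
grip_force: 49.2
```

Call:
{"api": "send_rows", "payload": {
  "series": [
    [[0,0,0,0,0,1,0],[0,0,0,0,0,2,0],[0,0,0,0,0,2.5,0],[0,0,0,0,0,2.5,0],[0,0,0,0,0,2.5,0]]
  ]
}}

```text
time: 12.1
eef_pos: [0.4682, 0.2299, 0.1648]
ee_rot: [-3.142, 0.0, 0.378]
ft_force: [-0.5, -0.2, 0.5]
gripper_width: 0.0208
grip_force: 49.5
```

Call:
{"api": "send_rows", "payload": {
  "series": [
    [[0,0,0,0,0,0.5,0],[0,0,0,0,0,0.5,0],[0,0,0,0,0,0.5,0.4],[0,0,0,0,0,0.5,0.6],[0,0,0,0,0,0.5,1],[0,0,0,0,0,0.5,1],[0,0,0,0,0,0.5,1],[0,0,0,0,0,0.5,1],[0,0,0,0,0,0.5,1],[0,0,0,0,0,0.5,1]]
  ]
}}

```text
time: 13.1
eef_pos: [0.4682, 0.2299, 0.1643]
ee_rot: [3.142, -0.0, 0.378]
ft_force: [-0.2, 0.4, 0.8]
gripper_width: 0.0854
grip_force: 0.0
```

Call:
{"api": "send_rows", "payload": {
  "series": [
    [[0,0,0,0,0,-15,1],[0,0,0,0,0,-40,1],[0,0,0,0,0,-80,1],[0,0,0,0,0,-120,1],[0,0,0,0,0,-140,1],[0,0,0,0,0,-140,1],[0,0,0,0,0,-140,1],[0,0,0,0,0,-140,1],[0,0,0,0,0,-140,1]]
  ]
}}

```text
time: 14.0
eef_pos: [0.4675, 0.2297, 0.3026]
ee_rot: [-3.141, 0.003, 0.378]
ft_force: [0.3, 0.5, 0.8]
gripper_width: 0.0855
grip_force: 0.0
```

Run:
```python
from h import *
p,d=eyes.snapshot("scene"); cv2.imwrite("pics/s6.png",cv2.resize(p[60:290,140:440],(782,600)))
```

```text
(no output)
```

View pics/s6.png

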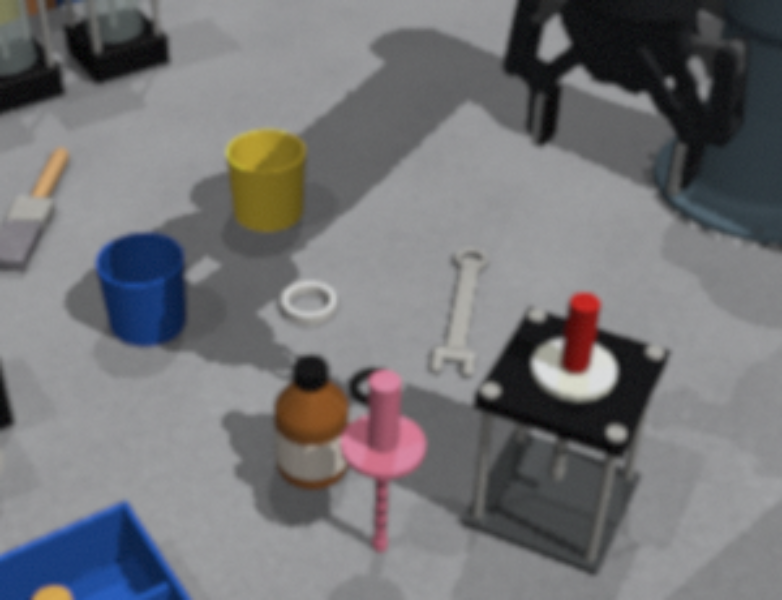

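The gauge hangs upright with its white collar flat on the plate at crop (575,368). Both cups stand where they were, and the gripper is clear.

```bash
python3 -c "
from rig import hand_in
print(hand_in())"
```

```text
the job is handed in; nothing more can be done
None
```

I lifted the red-handled gauge out, dipped its tip about halfway into the yellow cup, lowered it back into the stand upright with its collar on the plate, let go and handed the job in; the last picture shows both cups where they were, and the hand-in returned no verdict.

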